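Light the table-top gas ring and hold the knob on spark

ROBOT

A 6-joint arm with a two-finger parallel gripper is mounted at the origin on the work surface; the furniture and walls round the work are solid. World frame = base frame: x ahead of the robot, y to its left, z up, the work surface at z = 0. Lengths are in m, angles in degrees, forces in N, time in s.
With the tool pointing down it reaches from about 0.375 to 0.925 m from the base axis. Payload 5.7 kg.
Tool frame: the origin (TCP) lies at the very end of the fingers, on their centre line; the grasp point (between the pads) lies 19 mm behind it; z points along the fingers, y is the line along which they close (so a half turn about z gives the same grasp; the last joint's range is limited). The gripper opens to 85 mm and grips with 20 to 120 N. Pads are 22 mm wide; open, the fingers measure 114 mm over their backs; the gripper's body (76 mm by 85 mm) begins 54 mm behind the grasp point. The pads swing forward as they close: fully open they stand 13 mm farther back than shut.
Start: joints at [-70.136, 20.558, 86.54, -0, 72.909, -6.595], TCP at [0.267, -0.537, 0.231] pointing down, gripper open.
Joint ranges: [-170.27, 170.27], [-57.76, 135], [12.27, 136.19], [-55.21, 235.2], [11.17, 155.16], [-170.74, 170.74]. Speed limits (degrees/s): [136.94, 136.94, 180, 180, 180, 180].

INTERFACE

Orientations are given as [roll, pitch, yaw] about the fixed x, y, z axes, in that order (R = Rz(yaw) Ry(pitch) Rx(roll)).
In Python, from bench import manip gives the robot as it stands.
- The arm moves only by the tool shift_gripper, called after "Call:" by a JSON object that holds its "op" and its "data", one argument or row to a line. Schema: {"type":"object","properties":{"deltas":{"type":"array","items":{"type":"object","properties":{"trans":{"type":"array","items":{"type":"number"},"minItems":3,"maxItems":3},"rotvec":{"type":"array","items":{"type":"number"},"minItems":3,"maxItems":3}},"additionalProperties":false},"minItems":1,"maxItems":12},"aperture":{"type":"number"},"squeeze":{"type":"number"},"only":{"type":"string"},"quiet":{"type":"boolean"},"lines":{"type":"string"}},"required":["deltas"],"additionalProperties":false}. deltas is a list of rows, 1 to 12 of them, each an object with the fields trans (a list: dx, dy, dz in m), rotvec (a list: a rotation vector rx, ry, rz in degrees); a field left out counts as zero; each row is the pose to reach, as a shift and turn from the pose commanded when the call began, along the tool's axes at that moment; what a row does not reach only later rows make up. A row lasts 1/8 s, in which the tool goes at most 0.0625 m and 10.7 degrees, less where a joint would pass 70% of its speed; a pose out of reach is approached as far as the arm can. aperture is the opening from 0.0 (shut) to 1.0 (fully open), set as the call begins (left out keeps the last). The fingers move at their own pace and stop on an object; squeeze is the grip in N (left out, the last holds). Time passes only in rows, so rows that do not move let the fingers close. The tool returns the time, the measured TCP pose, the force, the opening and the grip force at its end. only (a regular expression) keeps the lines of the reply that match it, lines (a string "A,B") keeps lines A to B, and quiet returns only ok. Input that does not fit is refused with a message, and nothing moves.
- manip.state(): the state, without advancing time (a new reading comes with each control period).
- manip.snapshot(name): name is "scene" or "top" or "wrist"; returns a dict with "color" (480x640x3 uint8, blue, green, red), "fx", "fy", "cx", "cy" (pixels), "R" (3x3) and "t" (3): a world point X has camera coordinates R X + t. Camera axes: x right, y down, z forward; pixel columns grow to the right and rows downward; lengths in m; the calibration is good to about 2 mm. The wrist camera is an equidistant fisheye: a pixel r from the principal point sees the ray r / f radians off the axis. A picture is of the moment at which its call begins. There is no depth.
- manip.job_done(): hands the job in; it is judged then, once.
The state is a dict: "time": time; "q": joint angles; "joint_velocities": joint speeds; "joint_torque": joint torques, N m; "tcp_pos": TCP position; "ee_rot": TCP orientation; "ft_force": force on the tool from outside, world axes, zero at the start; "wrist_torque": the same for the moment, N m; "grip_width": opening from 0.0 (shut) to 1.0 (fully open); "gripper_force": force on a finger pad.
Only numpy, scipy, OpenCV 4.12 (cv2) and the standard library are available. Lean on these libraries where they do the work, as an engineer would, in place of code of your own. Each camera call takes 0.05 s, during which the arm holds its last target. There are 200 camera calls.

TASK

Light the gas ring under the milk pan. With the burner knob still off, first open the gas cock: swing its yellow lever a quarter turn, all the way round to its stop, until it lies along the copper supply pipe. Then turn the burner knob anticlockwise past its two clicks, low and full flame, to the red spark sign at the end of its travel, and hold it there against its return spring: finish while your fingers are still holding it, without shifting the pan or disturbing the things round the hob.

Things in the scene. Friction and masses are not known exactly. Their poses are not given: they have to be found in the camera images.
- hob: White-topped steel gas hob, 280 (x) x 260 (y) mm, deck 70 mm high, fixed. Origin under the casing's centre; x points from its front edge (robot side) to the rear, y left, z up. In this frame: burner and pan at (40, 30) mm, pan support top z = 106 mm; knob axis at (-88, -70) mm (front right corner); gas cock axis at (0, -195) mm, 65 mm outside the right side.
- gas_cock (a joint): Angle of the cock's lever about its vertical axis, rad. 0 = shut: lever square to the pipe, pointing to the hob's -x (robot side). Grows anticlockwise seen from above to the stop at 1.571 = open: lever over the pipe, pointing to the hob's -y, away from the hob. Starts at 0 to 0.15; even friction of about 0.1 N m (1.6 N at cock_grip); stays where it is left.
- cock_axis (a point): Point on the cock's vertical turning axis, 93 mm above the worktop, level with the lever's top; axes as the hob's. Below it the brass cock (33 mm thick) on the copper supply pipe (18 mm thick, top 51 mm above the worktop), which runs from the hob's right side along the hob's -y and goes down into the worktop 106 mm beyond this axis.
- cock_grip (a point): Point on top of the lever's yellow sleeve, 65 mm out from the turning axis, 93 mm above the worktop; moves with the lever. Sleeve 15 mm wide, 22 mm high (71 to 93 mm above the worktop), from 22 to 88 mm out from the axis; nothing under it but worktop or pipe. Its x axis points along the lever towards the turning axis, z up.
- spindle (a joint): Angle of the burner knob about its vertical axis, rad. 0 = off (the start); grows anticlockwise seen from above. It clicks and stays at about 0.43 = low and 0.88 = full (0.05 N m takes it over a click); beyond 0.95 a spring pushes it back to full, with up to 0.3 N m at 1.1 and about 0.2 N m at the red spark sign, 1.26. Spark position from 1.12 to the end stop at 1.32.
- burner_knob: Black burner knob: round skirt 45 mm across from 72 to 82 mm above the worktop, and on it an upright grip bar 46 mm long, 12 mm wide, top 110 mm above the worktop. Origin on the axis, 72 mm above the worktop; its x axis points along the bar to the end with the white pointer line (at off it points to the hob's +x, rear), z up.
- knob_top (a point): Point on the knob's axis at the top of the grip bar, 110 mm above the worktop; axes as burner_knob.
- milk_pan: Loose steel milk pan, 140 mm across the rim, 75 mm high, standing on the pan support; black handle 175 mm out from its centre along its x axis, towards the hob's left and rear. Origin at the centre of its underside.
- salt_box: Loose round wooden salt box, 92 x 85 x 76 mm high, at the right near the robot. Origin under its centre. A bystander.
- egg_timer: Loose blue egg timer, 67 mm across, 66 mm high, left in front of the hob. Origin under its centre. A bystander.
- salt_shaker: Loose glass salt shaker with a grey cap, 44 mm across, 90 mm high, in front of the hob. Origin under its centre. A bystander.

How it is judged (in metres and radians):
On the way, in this order (a step that is already met when the one before it is completed fails the run):
1. the gas cock is fully open while the burner knob is still off (value of joint gas_cock above 1.42 rad and value of joint spindle below 0.2 rad), for 0.2 s.
2. the knob is turned past both clicks to spark (value of joint spindle above 1.12 rad and value of joint gas_cock above 1.42 rad), for 0.3 s.
At the end, for the whole second after the job is handed in: The gas cock's lever is open (within about 8 degrees of its stop, in line with the pipe), and the fingers hold the burner knob (contact over 1 N) in the spark position, beyond 1.12 rad (64 degrees), through the last second; the pan stands where it stood (within 20 mm) (all of step 2 and contact force between the fingers and burner_knob above 1 N and distance of milk_pan from where it was at the start of the episode below 0.02 m); the arm keeps its last pose, push and grip.
It fails at once if the milk pan is shifted or tipped (distance of milk_pan from where it was at the start of the episode above 0.02 m or angle between milk_pan's own z axis and vertical above 0.15 rad).
It fails at once if a thing standing round the hob is disturbed (distance of any of salt_box, egg_timer, salt_shaker from where it was at the start of the episode above 0.03 m).
It also fails if it takes over 48 s, if anything falls off the work surface, if the arm or the gripper's body presses on something with over 40 N, if the wrist force passes 120 N, or if a joint passes its speed limit or range.

## Working session

There is one attempt and no reset: what is moved stays moved. The work goes in short steps, Python scripts to look and compute and a tool call to move; the robot and the scene stay as the last step left them, time stands still between calls to the robot, and variables do not carry over. Pictures are saved under pics/ and viewed, at most 10 in all, crops included, and the job is handed in when it is done.

```bash
ls; mkdir -p pics
```

Run:
```python
from bench import manip
import cv2
for n in("scene","top"):
    s=manip.snapshot(n); cv2.imwrite(f"pics/{n}0.png",s["color"]); print(n,s["fx"],s["cx"],s["cy"],s["R"],s["t"])
print(manip.state())
```

```text
bench.py
pics
scene 453.6859333209238 321.4575759271261 249.0130933056936 [[-0.78931612 -0.61394137  0.00748783]
 [-0.43379299  0.54899408 -0.71444324]
 [ 0.43451549 -0.56716973 -0.69965334]] [0.37217038 0.32445496 0.86280818]
top 461.91935888157246 312.8657043243033 237.06165689004376 [[ 0.01560249 -0.99983987 -0.00876315]
 [-0.99563149 -0.01472872 -0.09220092]
 [ 0.09205708  0.01016343 -0.99570186]] [-0.04009686  0.50505493  0.93028528]
{'time': 0.1, 'q': array([-7.01354828e+01,  2.05943165e+01,  8.65925879e+01,  1.01884037e-03,
        7.29101729e+01, -6.59523170e+00]), 'joint_velocities': array([ 0.13995561, -0.03929849, -0.1900133 , -0.05108521, -0.0463021 ,
       -0.10292452]), 'joint_torque': array([ 9.81958074e-04, -5.28645730e+01, -2.79347134e+01, -7.34438072e-05,
        5.06178112e-03, -2.19716247e-05]), 'tcp_pos': array([ 0.26712369, -0.53656466,  0.23053369]), 'ee_rot': array([-1.79903677e+02, -1.21166649e-02,  2.64594384e+01]), 'ft_force': array([-0.15797668,  0.42416918, -0.03478268]), 'wrist_torque': array([-0.00597908, -0.01025465, -0.03072103]), 'gripper_force': 0.0, 'grip_width': 1.0017601749562484}
```

View pics/scene0.png

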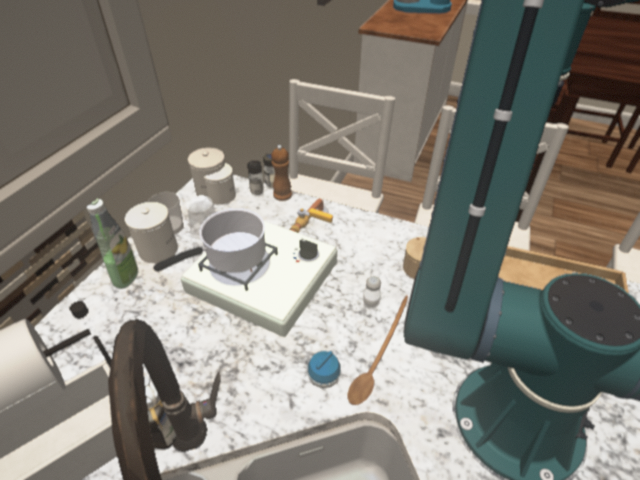

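View pics/top0.png

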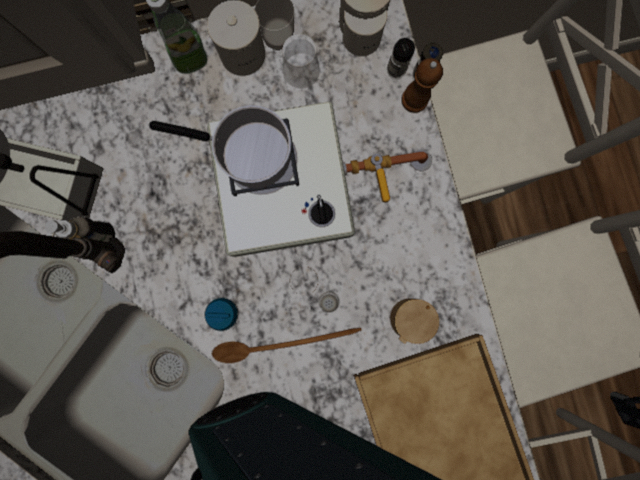

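Top view: hob corners near (331,103), (352,235), (229,254); knob at (320,211); cock axis near (377,162), with the yellow lever reaching (385,200). Scene view: knob at (308,249), cock at (302,217), lever end at (330,217). Next I enlarge both for accuracy.

Run:
```python
import cv2
t=cv2.imread("pics/top0.png")[90:265,205:445]; cv2.imwrite("pics/tc.png",cv2.resize(t,None,fx=3.3,fy=3.3,interpolation=cv2.INTER_CUBIC))
t=cv2.imread("pics/scene0.png")[190:330,180:350]; cv2.imwrite("pics/sc.png",cv2.resize(t,None,fx=4,fy=4,interpolation=cv2.INTER_CUBIC))
```

```text
(no output)
```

View pics/tc.png

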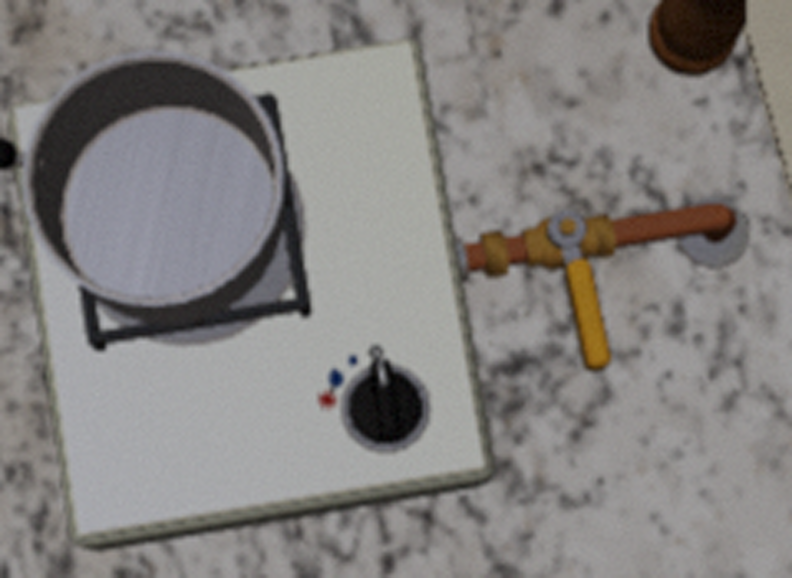

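View pics/sc.png

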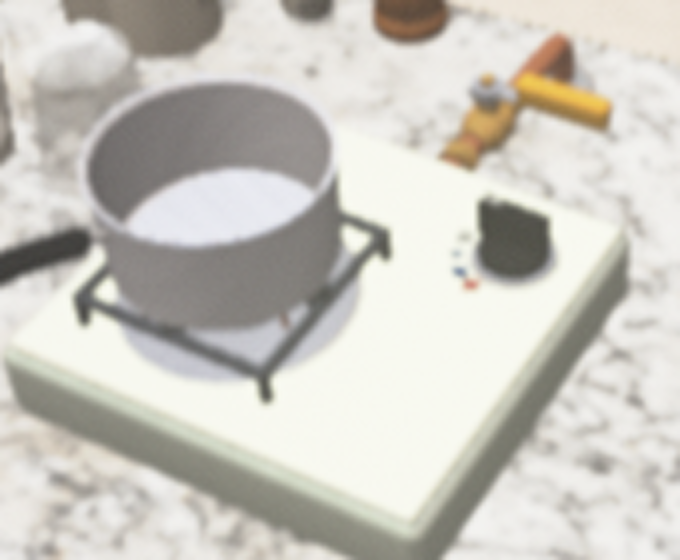

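Crop readings, top (pixel/3.3 + (205,90)): deck corners RR (414,42), FR (490,470), FL (78,535); hub (567,230); lever tip (598,360). Scene (pixel/4 + (180,190)): FR (628,238), FL (415,530), RL (8,348); hub (490,88); lever tip (607,112); knob bar's top ends (483,203) and (548,222).

Create h.py:
```python
import numpy as np
CAM={"s":(453.686,321.458,249.013,[[-0.78931612,-0.61394137,0.00748783],[-0.43379299,0.54899408,-0.71444324],[0.43451549,-0.56716973,-0.69965334]],[0.37217038,0.32445496,0.86280818]),
"t":(461.919,312.866,237.062,[[0.01560249,-0.99983987,-0.00876315],[-0.99563149,-0.01472872,-0.09220092],[0.09205708,0.01016343,-0.99570186]],[-0.04009686,0.50505493,0.93028528])}
def proj(c,X):
    f,cx,cy,R,t=CAM[c]; p=np.array(R)@X+t; return np.array([cx+f*p[0]/p[2],cy+f*p[1]/p[2]])
def full(c,p): return np.array(p)/3.3+[205,90] if c=="t" else np.array(p)/4+[180,190]
```

Run:
```python
from h import *
from scipy.optimize import least_squares as ls
def tri(a,b):
    a,b=full("t",a),full("s",b)
    r=ls(lambda X:np.r_[proj("t",X)-a,proj("s",X)-b],[.6,-.2,.08]); return r.x,r.cost
for n,a,b in [("FR",(490,470),(628,238)),("FL",(78,535),(415,530)),("hub",(567,230),(490,88)),("tip",(598,360),(607,112)),("slv in",(580,265),(520,88)),("pointer",(378,352),(483,203)),("red",(327,400),(471,285))]:
    x,c=tri(a,b); print(n,x.round(4),round(c,2))
obs=[("t",(414,42),(.14,-.13,.07)),("t",(490,470),(-.14,-.13,.07)),("t",(78,535),(-.14,.13,.07)),("s",(628,238),(-.14,-.13,.07)),("s",(415,530),(-.14,.13,.07)),("s",(8,348),(.14,.13,.07)),("t",(567,230),(0,-.195,.093)),("s",(490,88),(0,-.195,.093)),("s",(515.5,212.5),(-.088,-.07,.11)),("t",(386,410),(-.088,-.07,.077))]
def W(p,l):
    c,s=np.cos(p[2]),np.sin(p[2]); return np.array([p[0]+c*l[0]-s*l[1],p[1]+s*l[0]+c*l[1],l[2]])
r=ls(lambda p:np.concatenate([proj(c,W(p,l))-full(c,u) for c,u,l in obs]),[.6,-.1,0],loss="soft_l1")
p=r.x; print(p,np.degrees(p[2])); print(np.array([proj(c,W(p,l))-full(c,u) for c,u,l in obs]).round(1))
print("knob",W(p,(-.088,-.07,.11)),"cock",W(p,(0,-.195,.093)))
```

```text
FR [ 0.513  -0.1139  0.0535] 0.04
FL [0.4693 0.1338 0.0566] 0.18
hub [ 0.658  -0.1579  0.0692] 0.0
tip [ 0.5764 -0.1753  0.0803] 0.09
slv in [ 0.6357 -0.1643  0.0761] 0.31
pointer [ 0.5746 -0.0461  0.098 ] 1.92
red [ 0.5531 -0.0144  0.0669] 0.06
[0.61977048 0.03817445 0.17468079] 10.008472231191114
[[ 0.7 -3.1]
 [ 0.8  3.6]
 [-5.4  5. ]
 [ 2.9 -3.4]
 [ 0.3  1. ]
 [-4.1 -1.4]
 [-0.5 -1. ]
 [ 0.1 -5.7]
 [-0.  -1. ]
 [-2.1  0.2]]
knob [ 0.54527523 -0.04605415  0.11      ] cock [ 0.65366028 -0.15385806  0.093     ]
```

Run:
```python
from bench import manip
for n in("scene","top","wrist"):
    s=manip.snapshot(n); print({k:v for k,v in s.items() if k!="color"})
```

```text
{'fx': 453.6859333209238, 'fy': 453.6859333209238, 'cx': 321.4575759271261, 'cy': 249.0130933056936, 'R': array([[-0.78931612, -0.61394137,  0.00748783],
       [-0.43379299,  0.54899408, -0.71444324],
       [ 0.43451549, -0.56716973, -0.69965334]]), 't': array([0.37217038, 0.32445496, 0.86280818])}
{'fx': 461.91935888157246, 'fy': 461.91935888157246, 'cx': 312.8657043243033, 'cy': 237.06165689004376, 'R': array([[ 0.01560249, -0.99983987, -0.00876315],
       [-0.99563149, -0.01472872, -0.09220092],
       [ 0.09205708,  0.01016343, -0.99570186]]), 't': array([-0.04009686,  0.50505493,  0.93028528])}
{'fx': 371.64829954431775, 'fy': 371.64829954431775, 'cx': 323.05839044353263, 'cy': 245.68676472755666, 'R': array([[ 0.44579779, -0.89513242, -0.00151214],
       [-0.86287643, -0.4301817 ,  0.2653073 ],
       [-0.23813566, -0.11696862, -0.96416272]]), 't': array([-0.59934566, -0.03416281,  0.37799603])}
```

Run:
```python
import cv2,numpy as np
for n,roi in(("top",(200,90,260,180)),("scene",(180,190,180,150))):
    im=cv2.imread(f"pics/{n}0.png"); x,y,w,h=roi; c=im[y:y+h,x:x+w]; hsv=cv2.cvtColor(c,cv2.COLOR_BGR2HSV)
    H,S,V=cv2.split(hsv)
    def blob(m,name):
        k,l,st,ce=cv2.connectedComponentsWithStats(m.astype(np.uint8)); 
        i=1+np.argmax(st[1:,4]); mm=(l==i).astype(np.uint8); cn=cv2.findContours(mm,0,1)[0][0]
        r=cv2.minAreaRect(cn); b=cv2.boxPoints(r)+[x,y]; print(n,name,st[i,4],(ce[i]+[x,y]).round(2),b.round(1).tolist()); return cn
    blob((H>18)&(H<32)&(S>170)&(V>120),"yellow")
    blob(((H<6)|(H>172))&(S>110),"red")
    blob(V<60 if n=="top" else V<85,"dark")
    m=((S<40)&(V>(150 if n=="top" else 200)))
    m=cv2.morphologyEx(m.astype(np.uint8),cv2.MORPH_OPEN,np.ones((3,3)))
    cn=blob(m>0,"deck"); hu=cv2.convexHull(cn); a=cv2.approxPolyDP(hu,3,True)[:,0]+[x,y]; print("poly",a.tolist())
```

```text
top yellow 189 [382.86 183.99] [[376.5, 169.6], [382.6, 168.2], [389.4, 199.0], [383.3, 200.4]]
top red 8 [303.38 210.75] [[301.6, 210.8], [302.4, 209.2], [305.2, 210.6], [304.4, 212.2]]
top dark 1105 [241.87 126.64] [[202.4, 129.8], [266.3, 95.7], [287.8, 136.0], [223.9, 170.1]]
top deck 9459 [290.65 189.03] [[206.6, 123.0], [329.1, 102.1], [351.1, 230.9], [228.5, 251.7]]
poly [[328, 103], [350, 231], [229, 251], [216, 164], [277, 111]]Traceback (most recent call last):
  File "<stdin>", line 9, in <module>
  File "<stdin>", line 7, in blob
    return _wrapfunc(a, 'argmax', axis=axis, out=out, **kwds)
    return bound(*args, **kwds)
ValueError: attempt to get argmax of an empty sequence
```

Add to h.py:
```python
from scipy.spatial.transform import Rotation as Ro
def delta(pos,yaw,s=None):
    """shift (tool axes) and rotvec from measured pose to target, tool down"""
    from bench import manip
    s=s or manip.state(); R=Ro.from_euler("xyz",s["ee_rot"],degrees=True)
    T=Ro.from_euler("xyz",[180,0,yaw],degrees=True)
    print("d",R.inv().apply(np.array(pos)-s["tcp_pos"]).round(4),"rv",np.degrees((R.inv()*T).as_rotvec()).round(2),"from",np.round(s["tcp_pos"],4),np.round(s["ee_rot"],2))
```

Run:
```python
from h import *
from bench import manip
delta((.56,-.16,.23),11.7)
w=manip.snapshot("wrist");s=manip.state();c=-w["R"].T@w["t"];R=Ro.from_euler("xyz",s["ee_rot"],degrees=True)
print("cam in tool",R.inv().apply(c-s["tcp_pos"]),(R.inv().apply(w["R"][2])))
```

```text
d [ 0.43   -0.2069  0.0011] rv [-0.05  0.   14.76] from [ 0.2672 -0.5369  0.2309] [-1.7995e+02 -1.0000e-02  2.6460e+01]
cam in tool [ 6.74919770e-02  9.91758165e-05 -1.41743301e-01] [-2.65391267e-01 -4.70667617e-04  9.64140682e-01]
```

Call:
{"op": "shift_gripper", "data": {
  "deltas": [
    {"trans": [0.03,-0.015,0],"rotvec": [0,0,1]},
    {"trans": [0.08,-0.04,0],"rotvec": [0,0,3]},
    {"trans": [0.13,-0.065,0],"rotvec": [0,0,5]},
    {"trans": [0.18,-0.09,0],"rotvec": [0,0,7]},
    {"trans": [0.23,-0.11,0],"rotvec": [0,0,9]},
    {"trans": [0.28,-0.135,0],"rotvec": [0,0,11]},
    {"trans": [0.33,-0.16,0],"rotvec": [0,0,13]},
    {"trans": [0.38,-0.185,0],"rotvec": [0,0,14]},
    {"trans": [0.41,-0.2,0],"rotvec": [0,0,14.7]},
    {"trans": [0.43,-0.207,0],"rotvec": [0,0,14.7]},
    {"trans": [0.43,-0.207,0],"rotvec": [0,0,14.7]}
  ]
}}

```text
time: 1.68
tcp_pos: [0.5608, -0.1597, 0.2312]
ee_rot: [180.0, -0.0, 11.9]
ft_force: [-0.9, 0.3, -0.4]
grip_width: 1.002
gripper_force: 0.0
```

Run:
```python
from bench import manip
import cv2,pickle
w=manip.snapshot("wrist"); pickle.dump(w,open("w1.pkl","wb")); cv2.imwrite("pics/w1.png",w["color"])
```

```text
(no output)
```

View pics/w1.png

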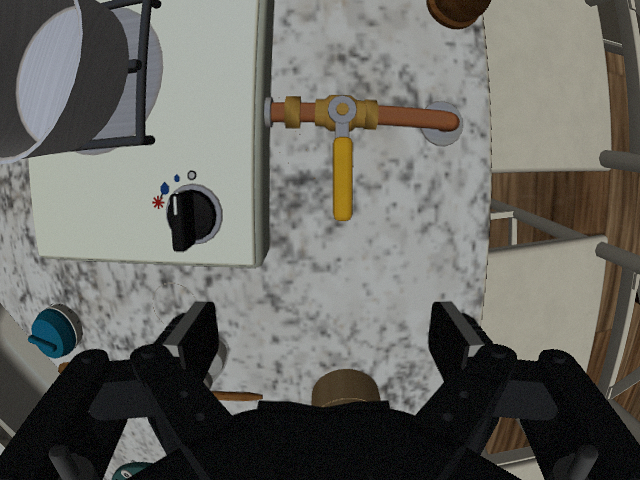

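Wrist view: hub at (342,109), sleeve from (343,138) to (342,219), knob skirt centre about (196,213), bar top with pointer at (175,203), red sign (158,202).

Add to h.py:
```python
def ray(w,u):
    d=(np.array(u)-[w["cx"],w["cy"]])/w["fx"]; r=np.hypot(*d)
    v=np.r_[d/r*np.sin(r),np.cos(r)] if r>0 else np.r_[0,0,1.]
    return -w["R"].T@w["t"],w["R"].T@v
def atz(w,u,z):
    c,v=ray(w,u); return c+v*(z-c[2])/v[2]
```

Run:
```python
from h import *
import pickle
w=pickle.load(open("w1.pkl","rb"))
for n,u,z in [("hub",(342,109),.09),("in",(343,138),.093),("tip",(342,219),.093),("skirt",(196,214),.08),("red",(158,202),.071),("deckFR",(262,265),.068)]: print(n,atz(w,u,z).round(4))
a=atz(w,(342,219),.093)-atz(w,(343,138),.093); print(np.hypot(*a[:2]),np.degrees(np.arctan2(a[1],a[0])))
from bench import manip
delta((.53,-.10,.231),11.7)
```

```text
hub [ 0.6574 -0.1539  0.09  ]
in [ 0.6357 -0.1591  0.093 ]
tip [ 0.5752 -0.1716  0.093 ]
skirt [ 0.5528 -0.0532  0.08  ]
red [ 0.5545 -0.013   0.071 ]
deckFR [ 0.5165 -0.1146  0.068 ]
0.06182025801156746 -168.3759781136404
d [-0.017  -0.0654  0.0001] rv [0.02 0.04 0.11] from [ 0.56   -0.1605  0.2311] [1.7998e+02 4.0000e-02 1.1810e+01]
```

Call:
{"op": "shift_gripper", "data": {
  "deltas": [
    {"trans": [-0.006,-0.025,0]},
    {"trans": [-0.012,-0.055,0]},
    {"trans": [-0.017,-0.08,0]},
    {"trans": [-0.017,-0.09,0]},
    {"trans": [-0.017,-0.09,0]},
    {"trans": [-0.017,-0.09,0]}
  ]
}}

```text
time: 2.48
tcp_pos: [0.5257, -0.0762, 0.2315]
ee_rot: [180.0, -0.0, 11.8]
ft_force: [-0.0, -0.5, -0.3]
grip_width: 0.998
gripper_force: 0.0
```

Run:
```python
from bench import manip
import cv2,pickle
w=manip.snapshot("wrist"); pickle.dump(w,open("w2.pkl","wb")); cv2.imwrite("pics/w2.png",w["color"])
```

```text
(no output)
```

View pics/w2.png

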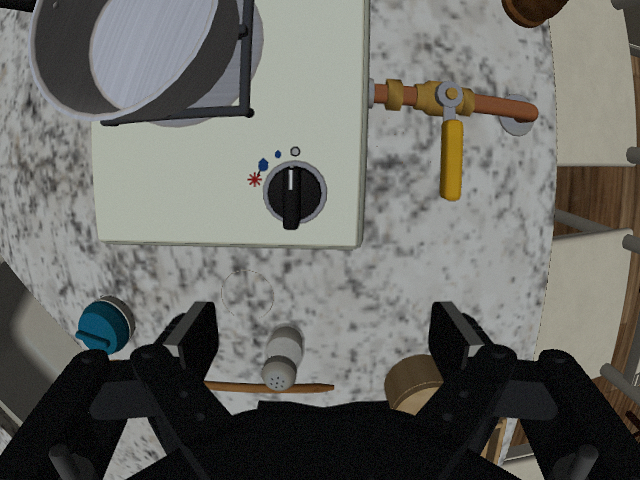

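Run:
```python
from h import *
import pickle
w1,w2=[pickle.load(open(f"w{i}.pkl","rb")) for i in(1,2)]
def tri(a,b):
    A=[];B=[]
    for w,u in((w1,a),(w2,b)):
        c,v=ray(w,u);P=np.eye(3)-np.outer(v,v);A.append(P);B.append(P@c)
    x,r,_,_=np.linalg.lstsq(np.vstack(A),np.hstack(B),rcond=None);return x,np.sqrt(r)
for n,a,b in [("hub",(342,109),(450.5,94)),("in",(343,138),(453,121)),("tip",(342.5,219),(451,199)),("bartop",(176,222),(291.5,197)),("skirt",(196,213),(296,192)),("red",(158,202),(254.5,180)),("deckFR",(262,265),(360,247)),("pan rear-right foot",(149,140),(250,113))]:
    x,r=tri(a,b);print(n,x.round(4),r.round(4), "w2@",)
for n,u,z in [("hub",(450.5,94),.09),("tip",(451,199),.093),("bartop",(291.5,197),.11),("skirt",(296,192),.08),("red",(254.5,180),.071),("shaker",(279,381),.09),("deckFR",(360,247),.068)]: print(n,atz(w2,u,z).round(4))
```

```text
hub [ 0.6585 -0.1543  0.0776] [0.0003] w2@
in [ 0.6361 -0.1596  0.0825] [0.] w2@
tip [ 0.5738 -0.1727  0.0845] [0.0001] w2@
bartop [ 0.5518 -0.048   0.112 ] [0.0001] w2@
skirt [ 0.5496 -0.0481  0.0641] [0.0002] w2@
red [ 0.5538 -0.0125  0.0695] [0.0005] w2@
deckFR [ 0.5112 -0.1131  0.0533] [0.0001] w2@
pan rear-right foot [ 6.073e-01 -3.000e-04  7.870e-02] [0.0005] w2@
hub [ 0.6556 -0.1505  0.09  ]
tip [ 0.5744 -0.1694  0.093 ]
bartop [ 0.5516 -0.0478  0.11  ]
skirt [ 0.5516 -0.0489  0.08  ]
red [ 0.5536 -0.0129  0.071 ]
shaker [ 0.3794 -0.0649  0.09  ]
deckFR [ 0.5148 -0.1108  0.068 ]
```

Run:
```python
from h import *
delta((.5934,-.1663,.13),11.8)
```

```text
d [0.048  0.1019 0.1014] rv [ 0.03 -0.02 -0.07] from [ 0.5256 -0.0763  0.2314] [ 1.7997e+02 -2.0000e-02  1.1730e+01]
```

Call:
{"op": "shift_gripper", "data": {
  "deltas": [
    {"trans": [0.012,0.025,0.01]},
    {"trans": [0.03,0.06,0.035]},
    {"trans": [0.042,0.09,0.07]},
    {"trans": [0.048,0.102,0.095]},
    {"trans": [0.048,0.102,0.1015]},
    {"trans": [0.048,0.102,0.1015]}
  ],
  "aperture": 0.5
}}

```text
time: 3.28
tcp_pos: [0.5923, -0.1655, 0.1296]
ee_rot: [-179.9, 0.1, 11.7]
ft_force: [0.6, 0.7, 0.2]
grip_width: 0.5
gripper_force: 0.0
```

Run:
```python
from h import *
from bench import manip
import cv2
delta((.5934,-.1663,.067),11.8)
w=manip.snapshot("wrist"); cv2.imwrite("pics/w3.png",w["color"])
```

```text
d [0.001  0.0011 0.0626] rv [-0.05  0.06 -0.06] from [ 0.5923 -0.1655  0.1296] [-1.7995e+02  6.0000e-02  1.1740e+01]
```

View pics/w3.png

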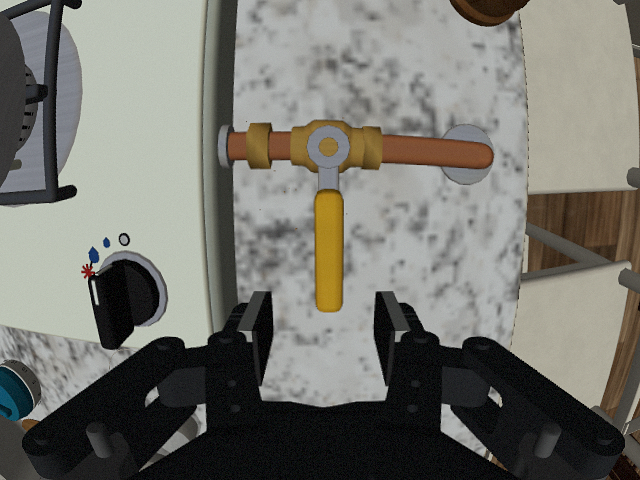

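Lever (329,190)–(329,310) is lined up between the pads (273 and 376), hub at (328,147). Descend and grip.

Run:
```python
from h import *
import cv2
from bench import manip
w=manip.snapshot("wrist")
print(atz(w,(328,147),.09).round(4),atz(w,(329,310),.085).round(4))
```

```text
[ 0.6588 -0.1542  0.09  ] [ 0.5729 -0.173   0.085 ]
```

Call:
{"op": "shift_gripper", "data": {
  "deltas": [
    {"trans": [0.001,0.001,0.02]},
    {"trans": [0.001,0.001,0.045]},
    {"trans": [0.001,0.001,0.06]},
    {"trans": [0.001,0.001,0.063]},
    {"trans": [0.001,0.001,0.063]}
  ],
  "aperture": 0.5
}}

```text
time: 4.0
tcp_pos: [0.5944, -0.1664, 0.0674]
ee_rot: [180.0, -0.0, 11.8]
ft_force: [-0.0, 0.1, 0.7]
grip_width: 0.5
gripper_force: 0.0
```

Call:
{"op": "shift_gripper", "data": {
  "deltas": [
    {},
    {},
    {},
    {},
    {},
    {}
  ],
  "aperture": 0.0,
  "squeeze": 20
}}

```text
time: 4.75
tcp_pos: [0.5947, -0.167, 0.0676]
ee_rot: [179.9, -0.1, 11.7]
ft_force: [-1.0, -2.7, 5.9]
grip_width: 0.169
gripper_force: 22.6
```

Call:
{"op": "shift_gripper", "data": {
  "deltas": [
    {"trans": [0.0002,0.0045,0],"rotvec": [0,0,-4]},
    {"trans": [0.0014,0.0134,0],"rotvec": [0,0,-12]},
    {"trans": [0.0039,0.0221,0],"rotvec": [0,0,-20]},
    {"trans": [0.0076,0.0303,0],"rotvec": [0,0,-28]},
    {"trans": [0.0123,0.038,0],"rotvec": [0,0,-36]},
    {"trans": [0.0181,0.0449,0],"rotvec": [0,0,-44]},
    {"trans": [0.0248,0.0509,0],"rotvec": [0,0,-52]},
    {"trans": [0.0323,0.0559,0],"rotvec": [0,0,-60]},
    {"trans": [0.0404,0.0599,0],"rotvec": [0,0,-68]},
    {"trans": [0.049,0.0627,0],"rotvec": [0,0,-76]},
    {"trans": [0.0578,0.0642,0],"rotvec": [0,0,-84]},
    {"trans": [0.0623,0.0646,0],"rotvec": [0,0,-88]}
  ]
}}

```text
time: 6.25
tcp_pos: [0.6694, -0.2184, 0.0677]
ee_rot: [179.9, 0.1, 99.9]
ft_force: [-0.2, -3.8, 4.9]
grip_width: 0.168
gripper_force: 22.0
```

Call:
{"op": "shift_gripper", "data": {
  "deltas": [
    {},
    {}
  ]
}}

```text
time: 6.5
tcp_pos: [0.6693, -0.2184, 0.0677]
ee_rot: [179.9, 0.2, 99.7]
ft_force: [-0.0, -5.2, 4.1]
grip_width: 0.169
gripper_force: 21.9
```

Run:
```python
from bench import manip
import cv2
print(manip.state()["ft_force"])
cv2.imwrite("pics/w4.png",manip.snapshot("wrist")["color"])
```

```text
[-0.04671789 -5.22540615  4.1082895 ]
```

View pics/w4.png

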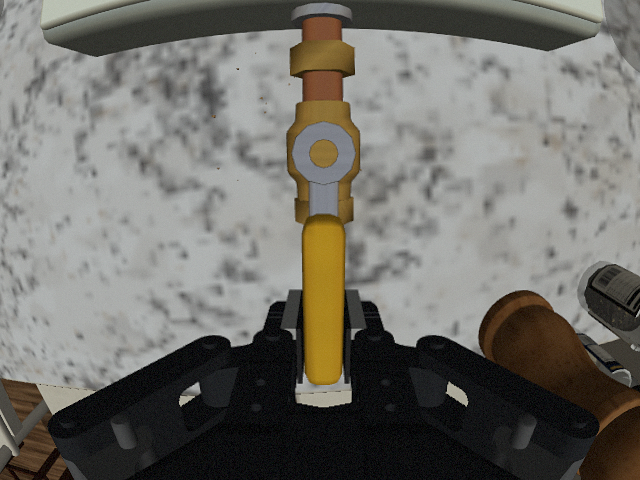

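Lever lies over the pipe (hub (323,153), sleeve (323,215)–(323,380)), so the cock is open. Release and lift.

Call:
{"op": "shift_gripper", "data": {
  "deltas": [
    {},
    {},
    {"trans": [0,0,-0.02]},
    {"trans": [0,0,-0.06]},
    {"trans": [0,0,-0.1]},
    {"trans": [0,0,-0.115]},
    {"trans": [0,0,-0.12]},
    {"trans": [0,0,-0.12]}
  ],
  "aperture": 0.5
}}

```text
time: 7.55
tcp_pos: [0.6676, -0.2167, 0.186]
ee_rot: [-179.9, -0.1, 99.8]
ft_force: [-0.5, 0.5, 0.1]
grip_width: 0.498
gripper_force: 0.0
```

Run:
```python
from h import *
delta((.551,-.0475,.15),10)
```

```text
d [ 0.1864 -0.0862  0.0363] rv [-1.000e-01  1.000e-02  8.976e+01] from [ 0.6676 -0.2167  0.186 ] [-1.7993e+02 -5.0000e-02  9.9760e+01]
```

Call:
{"op": "shift_gripper", "data": {
  "deltas": [
    {"trans": [0.008,-0.004,0],"rotvec": [0,0,4]},
    {"trans": [0.025,-0.012,0],"rotvec": [0,0,12]},
    {"trans": [0.042,-0.02,0],"rotvec": [0,0,20]},
    {"trans": [0.06,-0.028,0],"rotvec": [0,0,29]},
    {"trans": [0.078,-0.036,0],"rotvec": [0,0,38]},
    {"trans": [0.096,-0.045,0],"rotvec": [0,0,47]},
    {"trans": [0.115,-0.054,0],"rotvec": [0,0,56]},
    {"trans": [0.134,-0.062,0],"rotvec": [0,0,65]},
    {"trans": [0.152,-0.07,0],"rotvec": [0,0,74]},
    {"trans": [0.17,-0.078,0],"rotvec": [0,0,82]},
    {"trans": [0.182,-0.084,0.02],"rotvec": [0,0,88]},
    {"trans": [0.1864,-0.0862,0.036],"rotvec": [0,0,89.8]}
  ]
}}

```text
time: 9.05
tcp_pos: [0.5496, -0.0468, 0.1488]
ee_rot: [-179.9, 0.2, 9.9]
ft_force: [0.2, -0.1, 0.4]
grip_width: 0.499
gripper_force: 0.0
```

Call:
{"op": "shift_gripper", "data": {
  "deltas": [
    {},
    {}
  ]
}}

```text
time: 9.3
tcp_pos: [0.5517, -0.048, 0.1505]
ee_rot: [-180.0, 0.0, 10.0]
ft_force: [-1.3, -0.4, -0.2]
grip_width: 0.502
gripper_force: 0.0
```

Run:
```python
from h import *
from bench import manip
import cv2
delta((.551,-.0475,.087),10)
cv2.imwrite("pics/w5.png",manip.snapshot("wrist")["color"])
```

```text
d [-0.0005 -0.0006  0.0635] rv [-0.02  0.04 -0.01] from [ 0.5517 -0.048   0.1505] [-1.7998e+02  4.0000e-02  9.9900e+00]
```

View pics/w5.png

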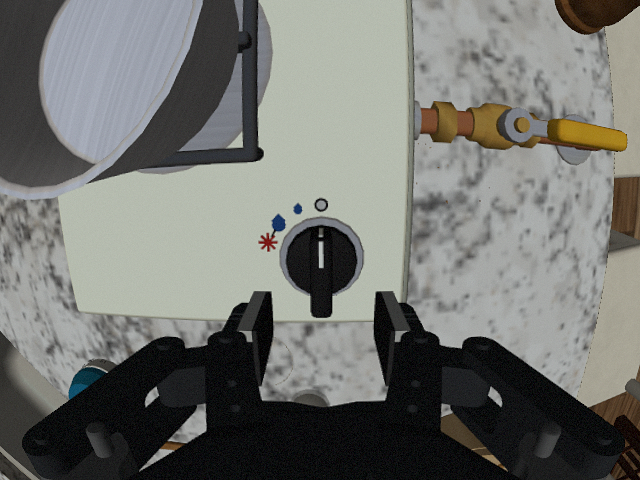

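Bar at column 321, centred between the pads (273, 376), pointer toward the off ring (321,204). Descend and grip, firmer.

Run:
```python
from h import *
from bench import manip
w=manip.snapshot("wrist"); print(atz(w,(321,226),.11).round(4),atz(w,(321,312),.108).round(4),atz(w,(321.5,257),.08).round(4))
```

```text
[ 0.579  -0.0425  0.11  ] [ 0.5311 -0.0508  0.108 ] [ 0.5538 -0.047   0.08  ]
```

Call:
{"op": "shift_gripper", "data": {
  "deltas": [
    {"trans": [-0.0005,-0.0005,0.02]},
    {"trans": [-0.0005,-0.0005,0.045]},
    {"trans": [-0.0005,-0.0005,0.06]},
    {"trans": [-0.0005,-0.0005,0.0635]},
    {"trans": [-0.0005,-0.0005,0.0635]}
  ]
}}

```text
time: 10.02
tcp_pos: [0.5514, -0.0476, 0.0876]
ee_rot: [180.0, -0.0, 10.0]
ft_force: [0.7, -1.2, 0.5]
grip_width: 0.503
gripper_force: 0.0
```

Call:
{"op": "shift_gripper", "data": {
  "deltas": [
    {},
    {},
    {},
    {},
    {},
    {}
  ],
  "aperture": 0.0,
  "squeeze": 60
}}

```text
time: 10.78
tcp_pos: [0.5515, -0.047, 0.0882]
ee_rot: [-180.0, -0.1, 10.0]
ft_force: [-1.1, 3.4, 6.5]
grip_width: 0.126
gripper_force: 60.1
```

Call:
{"op": "shift_gripper", "data": {
  "deltas": [
    {"rotvec": [0,0,-3]},
    {"trans": [0,0.0005,0],"rotvec": [0,0,-9]},
    {"trans": [0,0.0005,0],"rotvec": [0,0,-16]},
    {"trans": [0,0.001,0],"rotvec": [0,0,-23]},
    {"trans": [0,0.001,0],"rotvec": [0,0,-30]},
    {"trans": [0.0005,0.001,0],"rotvec": [0,0,-37]},
    {"trans": [0.0005,0.0015,0],"rotvec": [0,0,-44]},
    {"trans": [0.0005,0.0015,0],"rotvec": [0,0,-51]},
    {"trans": [0.001,0.0015,0],"rotvec": [0,0,-58]},
    {"trans": [0.001,0.002,0],"rotvec": [0,0,-65]},
    {"trans": [0.001,0.002,0],"rotvec": [0,0,-70]},
    {"trans": [0.001,0.002,0],"rotvec": [0,0,-73]}
  ]
}}

```text
time: 12.28
tcp_pos: [0.5498, -0.0453, 0.0882]
ee_rot: [-179.7, -0.3, 83.0]
ft_force: [-6.7, 14.9, 16.0]
grip_width: 0.126
gripper_force: 61.6
```

Call:
{"op": "shift_gripper", "data": {
  "deltas": [
    {},
    {},
    {},
    {}
  ]
}}

```text
time: 12.78
tcp_pos: [0.5498, -0.0453, 0.0882]
ee_rot: [-179.7, -0.3, 82.9]
ft_force: [-6.8, 14.9, 14.5]
grip_width: 0.126
gripper_force: 61.5
```

Run:
```python
from bench import manip
import cv2
s=manip.state();print(s["ft_force"],s["wrist_torque"])
cv2.imwrite("pics/w6.png",manip.snapshot("wrist")["color"])
```

```text
[-6.78255368 14.89730047 14.50948515] [ 2.33913159  0.91603839 -0.23511767]
```

View pics/w6.png

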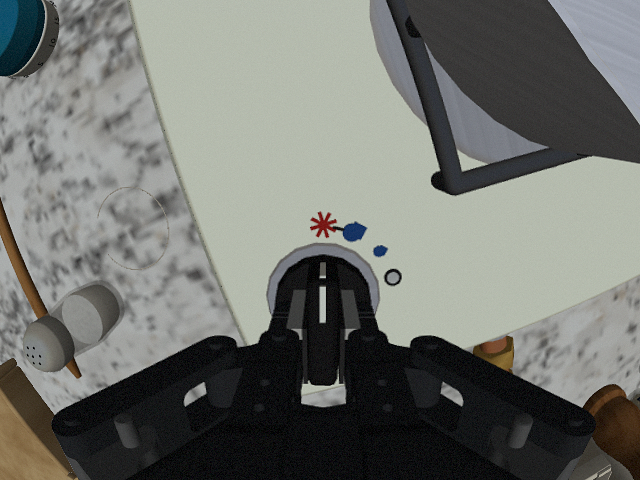

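The pointer line (322,300) points at the red spark sign (323,225). The wrist torque of about 0.23 N m matches the return spring there, and the grip is 61 N. Handing in.

```bash
python3 -c "
from bench import manip
print(manip.job_done())"
```

```text
the job is handed in; nothing more can be done
None
```

I handed the job in at about 13 s with the gas cock swung open along the pipe, the burner knob held at the red spark sign by the fingers (61 N grip), and nothing else touched; the hand-in returned no verdict.

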